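# Refit the air-filter bowl

## Task

Finish servicing the compressed-air filter whose head is clamped upside down in the machine vice: slip the filter element down over the stem until it rests on its shoulder, then put the lugged bowl on over it. Feel the bowl's lugs gently into the gaps of the collar without forcing them, push it down against the sealing spring, turn it clockwise seen from above to its stop, then let it rise into its lock and let go. Hand force only, and leave the other things on the bench where they are.

Things in the scene. Friction and masses are not known exactly. Their poses are not given: they have to be found in the camera images.
- collar_top (a point): Centre of the top face (115 mm above the bench) of the steel bayonet collar of the filter head held in the grey vice. Ring 73 mm across, bore 48.6 mm, lip 7 mm thick with three gaps 30 deg wide, 120 deg apart. Nominally one gap is centred on this frame's +x, but the collar is screwed in by hand and may be clocked up to 0.60 rad either way: find it by feel or by eye. z up.
- lip_underside (a point): Same axis, 7 mm below collar_top: the underside of the lip. Lugs pushed below it turn clockwise (seen from above) with under 0.2 N m and meet a firm stop 53 deg from the gap's centre (the gaps leave them 3 deg of play either way). From 45 deg to the stop there is a pocket 2.5 mm high above the lugs, into which they rise and lock when the push is eased. Turning the other way is blocked.
- stem (a point): Centre of the 20 mm shoulder on which the element rests, on the collar's axis, 2 mm above collar_top (117 mm above the bench). The brass stem is 9 mm in diameter, rises 36 mm above the shoulder and has a tapered tip.
- element_mid (a point): Centre, half-way up, of the loose filter element: a pale ribbed tube 26 mm in diameter, 40 mm high, with a 12 mm hole through it; stands upright on the bench, z up. 40 g.
- bowl_hex (a point): Grip centre of the loose aluminium bowl, which stands mouth down: the middle of its hexagon, 83 mm above the rim. Hexagon 48 mm across flats, 66 to 100 mm above the rim, drain stub on top to 114 mm; flats face this frame's x and 60 deg either side. Heights of this point above collar_top: lugs resting on the lip 77 mm, just through the gaps 69.5, turning under the lip 62 to 64, locked 66.5.
- bowl_rim (a point): Centre of the bowl's open lower rim; same axes as bowl_hex. Tube 46 mm in diameter, 37 mm inside, 66 mm deep, about 250 g. Three lugs 120 deg apart, one on +x, each 24 deg wide, reach 29 mm from the axis, 6 to 12 mm above the rim. The bevelled foot below the lugs enters the collar's bore with 1.3 mm to spare all round, before the lugs meet the lip.
- seal (a joint): Spring-loaded rubber seal ring in the socket, 13.5 mm below collar_top when free. Value: how far it is pressed down, m (0 to 0.008); 4.8 N to start it, then 1.2 N per mm. The lugs turn under the lip only while it is pressed 5.5 to 8 mm (12 to 14 N); a locked bowl keeps it pressed 3 mm; a bowl that is not locked lets it return to 0.
- vise: The fixed machine vice, 250 x 100 mm, with the filter head in its jaws; origin on the bench below the collar's axis, x along its screw, away from the tommy bar. Jaws 75 mm high, head block 64 x 70 mm, stem top 153 mm. Light alloy: do not press the lugs on the lip with 30 N or more; later keep push and twist together below 70 N of contact force (15 N push with 1 N m twist makes about 60 N).
- oil_bowl: Bystander: the bowl of the lubricator, 66 mm across, 72 mm high, smooth, without hexagon or lugs; origin at its underside.
- hammer: Bystander: hammer lying on the bench, 280 mm long.
- spanner: Bystander: spanner lying on the bench, 150 mm long.
- oil_bottle: Bystander: oil bottle, 52 mm across, 130 mm high; origin at its underside.
- elbow_cop: Bystander: domed steel elbow plate, 124 mm across, 48 mm high; origin at its underside.
- grease_tin: Bystander: grease tin, 70 mm across, 45 mm high; origin at its underside.
Mind the look-alikes: they are no part of the job. What is shaped like the part that bears element_mid but pink is not meant. Leave any blue look-alike of the part that bears bowl_hex alone.

How it is judged (in metres and radians):
On the way, in this order (a step that is already met when the one before it is completed fails the run):
1. the element is on the stem, resting on its shoulder (horizontal distance between element_mid and stem below 0.004 m and z of element_mid in the frame of stem between 0.017 and 0.023 m and angle between element_mid's own z axis and vertical below 0.12 rad), for 0.2 s.
2. the bowl is over it with its lugs through the gaps, pushed down against the seal (value of joint seal above 0.0045 m and horizontal distance between bowl_hex and collar_top below 0.005 m and z of bowl_hex in the frame of collar_top below 0.066 m), for 0.1 s.
At the end, for the whole second after the job is handed in: The element is on the stem on its shoulder (within 4 mm sideways, 3 mm in height, upright within 0.12 rad); the bowl is on the collar, upright within 0.08 rad, at rest, locked: grip centre 64 to 69 mm above the collar's top, within 4 mm of its axis, and the seal held pressed 2 to 4.2 mm (all of step 1 and value of joint seal between 0.002 and 0.0042 m and z of bowl_hex in the frame of collar_top between 0.064 and 0.069 m and horizontal distance between bowl_hex and collar_top below 0.004 m and angle between bowl_hex's own z axis and vertical below 0.08 rad and linear speed of bowl below 0.01 m/s); the robot touches nothing.
It fails at once if the lugs are forced: the bowl is pressed on the head with more than 30 N before it has gone through the gaps to the seal (contact force between bowl and vise above 30 N and value of joint seal below 0.0005 m).
It fails at once if the bowl is pressed or twisted on the filter head with more than 70 N of contact forces in all (contact force between bowl and vise above 70 N).
It fails at once if a bystander is shifted by more than 30 mm (distance of any of oil_bowl, hammer, spanner, oil_bottle, elbow_cop, grease_tin from where it was at the start of the episode above 0.03 m).
It also fails if it takes over 72 s, if anything falls off the work surface, if the arm or the gripper's body presses on something with over 40 N, if the wrist force passes 120 N, or if a joint passes its speed limit or range.

## Robot

A 6-joint arm with a two-finger parallel gripper is mounted at the origin on the work surface. World frame = base frame: x ahead of the robot, y to its left, z up, the work surface at z = 0. Lengths are in m, angles in degrees, forces in N, time in s.
With the tool pointing down it reaches from about 0.4 to 0.825 m from the base axis. Payload 7 kg.
Tool frame: the origin (TCP) lies at the very end of the fingers, on their centre line; the grasp point (between the pads) lies 19 mm behind it (ctrl.pinch_z is the distance from the TCP to the grasp point, in m); z points along the fingers, x is the direction in which the jaws open and shut, and the axes are right-handed (so a half turn about z gives the same grasp; the last joint's range is limited). The gripper opens to 88 mm and grips with 3 to 60 N. Pads are 19 mm wide; open, the fingers measure 130 mm over their backs; the gripper's body (78 mm by 193 mm) begins 47 mm behind the grasp point.
Start: joints at [-51.102, 20.546, 0.682, 0, -70.136, -16.507], TCP at [0.257, -0.624, 0.227] pointing down, gripper open.
Joint ranges: [-176.03, 176.03], [-82.01, 121.73], [-58.28, 71.71], [-173.87, 95.51], [-174.79, -0.11], [-173.66, 173.66]. Speed limits (degrees/s): [136.94, 136.94, 172.46, 180, 180, 180].

## Interface

Orientations are given as [roll, pitch, yaw] about the fixed x, y, z axes, in that order (R = Rz(yaw) Ry(pitch) Rx(roll)).
In Python, from plant import ctrl gives the robot as it stands.
- The arm moves only by the tool carry_out, never from a script. Its argument "increments" is a list of rows, each a list of 7 numbers: the turn, a rotation vector about the world's x, y, z in degrees, then the shift along the world's x, y, z in mm, then the closure, from 0 (fully open) to 1 (shut). In form: [[ax, ay, az, dx, dy, dz, grip], ...]. A call has 1 to 20 rows; each row is the pose to reach, as a shift and turn from the pose commanded when the call began; what a row does not reach only later rows make up. A row lasts 1/8 s, in which the tool goes at most 62.5 mm and 10.7 degrees, less where a joint would pass 70% of its speed; a pose out of reach is approached as far as the arm can. A call with a gripper value outside its range is refused whole. The fingers move at their own pace and stop on an object; the grip force is fixed at half the most. Time passes only in rows, so rows that repeat a pose let the fingers close. It gives the time, the measured TCP pose, the force and the opening at its end, in the units of the state.
- ctrl.get_obs(): the state, without advancing time (a new reading comes with each control period).
- ctrl.snapshot(name): name is "side" or "top" or "wrist"; returns a dict with "pixels" (400x640x3 uint8, blue, green, red), "intrinsics" (3x3 intrinsics, pixels), "dist" ([k1, k2, p1, p2, k3] as OpenCV has them; the pictures are not rectified), "rvec" (rotation vector, rad) and "tvec" (3), from world to camera coordinates, as OpenCV has them; the wrist camera has in their place "hand_eye" (4x4, takes a point from camera to tool coordinates, whose origin is the TCP and whose axes are the tool frame's). Camera axes: x right, y down, z forward; pixel columns grow to the right and rows downward; lengths in m; the calibration is good to about 2 mm. A picture is of the moment at which its call begins: read the wrist's pose just before it. There is no depth.
- ctrl.close_job(): hands the job in, once; it reports no verdict.
Trained networks look in a picture, given as the dict that the camera call returned (one of the last four; its "shot" number tells which), for a name from the list of things; names that differ only in an ending like _2 or _b are one class to them, and where a whole thing is asked for, a point or a joint stands for the part that bears it (a point fixed in the world has none). Each returns a list of dicts, best first, with "confidence" (0 to 1); they miss things now and then, are a little off and sometimes report something else, mostly with a low value. They report only what shows in the picture. A call takes as long as a camera call. They do not tell look-alikes from the thing itself.
- ctrl.search_frame(picture, label): "centre" ([x, y, z] in m, in world coordinates, good to about 4 mm: the middle of the surface that is visible of it).
- ctrl.outline_of(picture, label): "pixels" (400x640 bool, what is visible of it).
The state is a dict: "clock": time; "joint_pos": joint angles; "qvel": joint speeds; "tau": joint torques, N m; "tool_pos": TCP position; "orientation": TCP orientation; "force": force on the tool from outside, world axes, zero at the start; "moment": the same for the moment, N m; "opening": finger opening in m.
Only numpy, scipy, OpenCV 4.12 (cv2) and the standard library are available. Lean on these libraries where they do the work, as an engineer would, in place of code of your own. Each camera call takes 0.05 s, during which the arm holds its last target. There are 200 camera calls.

## Working session

There is one attempt and no reset: what is moved stays moved. The work goes in short steps, Python scripts to look and compute and a tool call to move; the robot and the scene stay as the last step left them, time stands still between calls to the robot, and variables do not carry over. Pictures are saved under pics/ and viewed, about 8 in all and at most 12, crops included, and the job is handed in when it is done.

Besides the shell and the picture viewer there is one more tool, called after "Request:" by a JSON object that holds its "name" and its "arguments", one argument or row to a line. carry_out: Moves the arm, as the interface text tells. Its arguments: {"type":"object","properties":{"increments":{"type":"array"}},"required":["increments"]}

```bash
mkdir -p pics; cat > h.py <<'E'
import numpy as np, cv2
from plant import ctrl
from scipy.spatial.transform import Rotation as R
def cam(p):
    """world->camera R,t"""
    if 'rvec' in p and p['rvec'] is not None:
        return cv2.Rodrigues(np.array(p['rvec'],float))[0], np.array(p['tvec'],float).ravel()
    o=p['obs']; T=np.eye(4); T[:3,:3]=R.from_euler('xyz',o['orientation'],degrees=True).as_matrix(); T[:3,3]=o['tool_pos']
    W=np.linalg.inv(T@np.array(p['hand_eye'])); return W[:3,:3],W[:3,3]
def snap(n):
    o=ctrl.get_obs(); p=ctrl.snapshot(n); p['obs']=o; return p
def pix2plane(p,uv,z):
    Rm,t=cam(p); u=cv2.undistortPoints(np.array(uv,float).reshape(-1,1,2),np.array(p['intrinsics']),np.array(p['dist'])).reshape(-1,2)
    d=np.c_[u,np.ones(len(u))]@Rm; c=-Rm.T@t
    return c+d*((z-c[2])/d[:,2])[:,None]
def proj(p,X):
    Rm,t=cam(p); return cv2.projectPoints(np.array(X,float).reshape(-1,1,3),cv2.Rodrigues(Rm)[0],t,np.array(p['intrinsics']),np.array(p['dist']))[0].reshape(-1,2)
E
python3 - <<'E'
from h import *
print(ctrl.get_obs())
for n in ['top','side']:
    p=snap(n); cv2.imwrite(f'pics/{n}0.png',p['pixels'])
    print(n,cam(p)[0].T@-cam(p)[1])
    for l in ['element_mid','bowl_hex','collar_top','stem','vise','oil_bowl','oil_bottle','grease_tin','elbow_cop','hammer','spanner']:
        for r in ctrl.search_frame(p,l): print(l,np.round(r['centre'],3),round(r['confidence'],2),proj(p,r['centre']).round())
E
```

```text
{'clock': 0.0, 'joint_pos': array([-5.11013649e+01,  2.05903635e+01,  6.33448107e-01, -1.88148242e-02,
       -7.01345916e+01, -1.65059412e+01]), 'qvel': array([ 0.06067887, -0.01053333, -0.01641346, -0.02329804,  0.01709682,
        0.06662652]), 'tau': array([-3.52452393e-03, -5.82719135e+01,  2.93039149e+01,  6.99730396e+00,
        6.58247009e-03, -1.91410527e-04]), 'tool_pos': array([ 0.25691807, -0.62367262,  0.2256364 ]), 'orientation': array([-1.79990957e+02, -9.27615589e-02,  1.12386279e+02]), 'force': array([ 0.10097212, -0.21016045,  0.48662456]), 'moment': array([ 0.00612874, -0.03378712, -0.03067858]), 'opening': 0.08779882524970968}
top [ 0.33534358 -0.01579569  1.42383618]
element_mid [ 0.519 -0.268  0.039] 0.59 [[403. 221.]]
element_mid [ 0.572 -0.314  0.041] 0.59 [[416. 205.]]
element_mid [ 0.422 -0.417  0.025] 0.49 [[446. 250.]]
element_mid [ 0.504 -0.035  0.065] 0.24 [[334. 223.]]
bowl_hex [0.633 0.237 0.101] 0.84 [[253. 182.]]
bowl_hex [0.596 0.125 0.098] 0.5 [[286. 193.]]
bowl_hex [ 0.69  -0.232  0.086] 0.16 [[393. 168.]]
collar_top [ 0.503 -0.034  0.068] 0.67 [[
[... 783 characters left out ...]
 ]
element_mid [ 0.58  -0.254  0.032] 0.68 [[375. 162.]]
element_mid [ 0.514 -0.266  0.026] 0.51 [[396. 172.]]
element_mid [0.745 0.245 0.007] 0.45 [[210. 253.]]
bowl_hex [0.618 0.247 0.087] 0.94 [[242. 262.]]
bowl_hex [0.592 0.135 0.088] 0.67 [[282. 237.]]
stem [ 0.49  -0.01   0.056] 0.62 [[350. 227.]]
vise [ 0.483 -0.008  0.056] 0.55 [[352. 229.]]
oil_bowl [0.474 0.264 0.061] 0.83 [[285. 307.]]
oil_bowl [ 0.694 -0.226  0.074] 0.18 [[337. 140.]]
oil_bottle [ 0.69  -0.227  0.075] 0.77 [[339. 140.]]
grease_tin [0.413 0.378 0.046] 0.85 [[272. 365.]]
elbow_cop [0.75  0.016 0.029] 0.68 [[267. 192.]]
hammer [ 0.454 -0.42   0.024] 0.97 [[442. 151.]]
hammer [ 0.526 -0.048  0.1  ] 0.29 [[348. 200.]]
```

```bash
python3 - <<'E'
import cv2,numpy as np
a=cv2.imread('pics/top0.png')[130:290,190:470];b=cv2.imread('pics/side0.png')[110:390,180:480]
a=cv2.resize(a,None,fx=2.6,fy=2.6,interpolation=3);cv2.imwrite('pics/t1.png',a)
b=cv2.resize(b,None,fx=2,fy=2,interpolation=3);cv2.imwrite('pics/s1.png',b)
E
```

```text
(no output)
```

View pics/t1.png

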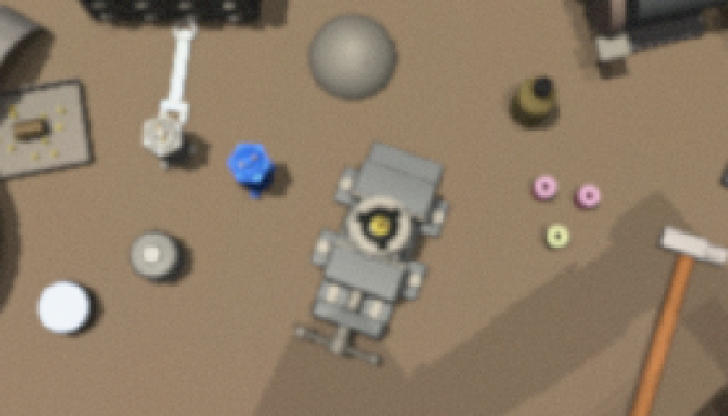

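View pics/s1.png

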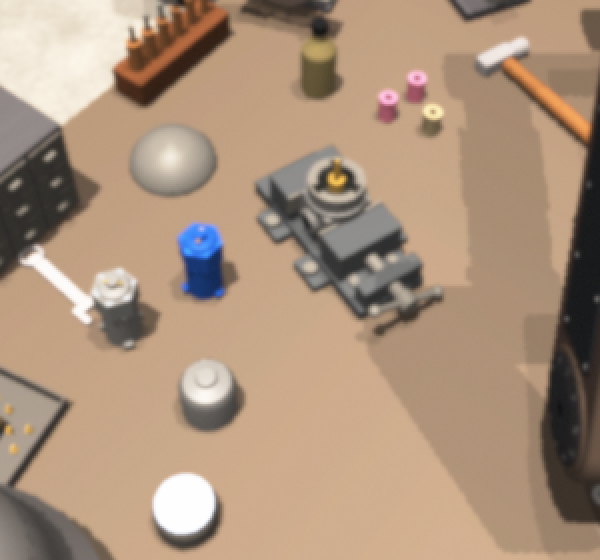

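The pale yellow element shows at top px (404,221). The pink look-alikes are at (400,202) and (416,205). The grey lugged bowl is at (252,181) and its blue look-alike at (287,192). The smooth lubricator bowl is at (250,228), and the vice collar is at about (336,217) with its tommy bar below. The element and bowl that fit the description are the pale tube and the aluminium hexagon bowl. I'll move over the element and confirm from near.

Request:
{"name": "carry_out", "arguments": {
  "increments": [
    [0,0,-10,40,60,0,0],
    [0,0,-20,80,105,0,0],
    [0,0,-30,120,155,0,0],
    [0,0,-39,160,205,0,0],
    [0,0,-39,200,260,0,0],
    [0,0,-39,230,310,0,0],
    [0,0,-39,262,356,0,0],
    [0,0,-39,262,356,0,0],
    [0,0,-39,262,356,0,0]
  ]
}}

```text
clock: 2.33
tool_pos: [0.5193, -0.2676, 0.2266]
orientation: [-180.0, 0.0, 73.5]
force: [-0.1, 0.5, -0.4]
opening: 0.0876
```

```bash
python3 - <<'E'
from h import *
p=snap('wrist'); o=p['obs'];print(o['clock'],o['tool_pos'],o['orientation'],np.round(p['hand_eye'],3).tolist(),p['intrinsics'][0])
cv2.imwrite('pics/w1.png',p['pixels'])
for r in ctrl.search_frame(p,'element_mid'): print(r, proj(p,r['centre']))
E
```

```text
2.325 [ 0.51934404 -0.26757516  0.22656457] [-1.79992710e+02  7.01492695e-03  7.34856690e+01] [[1.0, -0.0, 0.0, 0.0], [0.0, 0.952, 0.305, -0.082], [-0.0, -0.305, 0.952, -0.158], [0.0, 0.0, 0.0, 1.0]] [298.8494051    0.         316.74114331]
{'centre': [0.5797, -0.2569, 0.0367], 'confidence': 0.75} [[338.39965928 224.36321263]]
{'centre': [0.5677, -0.3145, 0.039], 'confidence': 0.69} [[291.46640452 228.67973098]]
{'centre': [0.5132, -0.2736, 0.041], 'confidence': 0.64} [[310.08464644 178.94582629]]
```

View pics/w1.png

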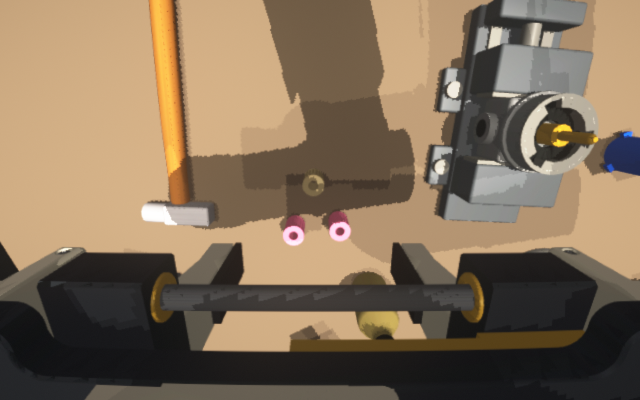

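The wrist view shows the pale element at (314,185) and the two pink ones at (294,232) and (340,228). The head with stem and collar is at upper right, around (550,132).

```bash
python3 - <<'E'
from h import *
p=snap('wrist')
for r in ctrl.outline_of(p,'element_mid'):
    m=r['pixels']; ys,xs=np.nonzero(m)
    print(r['confidence'],xs.min(),xs.max(),ys.min(),ys.max(),p['pixels'][m].mean(0))
    c=[xs.mean(),ys.mean()]; print(c,pix2plane(p,[c],.04)[0],pix2plane(p,[c],.03)[0])
im=cv2.resize(p['pixels'][165:210,290:340],None,fx=7,fy=7,interpolation=0)
im2=cv2.resize(p['pixels'][80:190,480:620],None,fx=4,fy=4,interpolation=2)
o=np.zeros((440,910,3),np.uint8);o[:315,:350]=im;o[:,350:]=im2
cv2.imwrite('pics/w2.png',o[:,:]) if 0 else cv2.imwrite('pics/w2.png',cv2.resize(o,(796,385)))
for l in ['collar_top','stem']: print(l,[(r['centre'],r['confidence']) for r in ctrl.search_frame(p,l)])
E
```

```text
0.95 330 350 210 240 [155.59363296 138.49812734 194.91198502]
[np.float64(339.72846441947564), np.float64(225.57303370786516)] [ 0.57963825 -0.25699707  0.04      ] [ 0.58369716 -0.25734479  0.03      ]
0.9 303 325 169 197 [ 68.20537428  97.37619962 115.24760077]
[np.float64(314.4126679462572), np.float64(182.6257197696737)] [ 0.51833399 -0.27130128  0.04      ] [ 0.52061586 -0.27206364  0.03      ]
0.89 284 305 215 244 [160.01734104 142.21194605 199.74566474]
[np.float64(295.01734104046244), np.float64(229.95568400770713)] [ 0.5693255 -0.3119342  0.04     ] [ 0.57308547 -0.3138744   0.03      ]
collar_top [([0.5017, -0.0541, 0.0729], 0.81)]
stem []
```

View pics/w2.png

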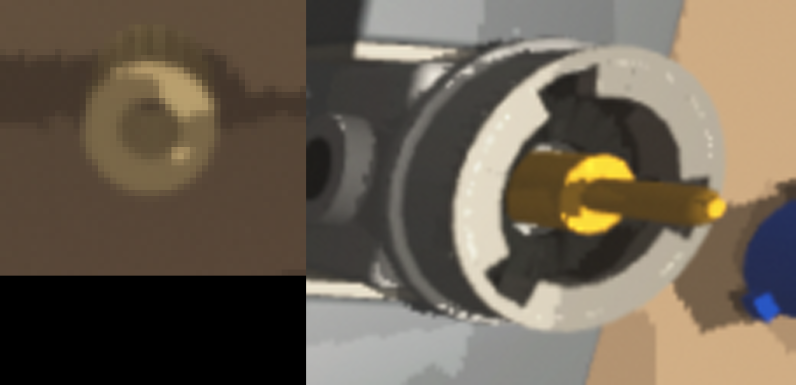

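The crop confirms it: the element is the pale tube, its top face centred at wrist px (314.5,186). The collar gaps appear at about (556,106), (539,159) and (590,137), and the stem tip at (596,139).

```bash
python3 - <<'E'
from h import *
p=snap('wrist')
print('el',pix2plane(p,[[314.5,185.9]],.04)[0])
print('tip',pix2plane(p,[[596,138.7]],.153)[0])
# ellipse of collar outer: crop pts extremes left(453,200) top(640,45) right(722,150) bottom(560,330)
f=lambda c:[(c[0]-306)/3.5+480,c[1]/3.5+80]
P=pix2plane(p,[f(c) for c in [(453,200),(640,45),(722,150),(560,330),(490,100),(690,270)]],.115)
A=np.c_[2*P[:,:2],np.ones(6)];s=np.linalg.lstsq(A,(P[:,:2]**2).sum(1),rcond=None)[0];c=s[:2];print('collar',c,'r',np.sqrt(s[2]+c@c))
G=pix2plane(p,[f(c) for c in [(572,90),(510,278),(690,200)]],.115)[:,:2]
d=G-c;print(np.degrees(np.arctan2(d[:,1],d[:,0])),np.hypot(*d.T))
t=snap('top');print('t el',pix2plane(t,[[190+557/2.6,130+236/2.6]],.04)[0],'tip',pix2plane(t,[[190+380/2.6,130+226/2.6]],.13)[0])
E
```

```text
el [ 0.52210733 -0.27266201  0.04      ]
tip [ 0.52172338 -0.038946    0.153     ]
collar [ 0.52238669 -0.03823476] r 0.037355473143171405
[-174.23951797  -53.17314014   70.37442503] [0.02735486 0.02804637 0.02876727]
t el [ 0.51857058 -0.27412659  0.04      ] tip [ 0.51588329 -0.04030093  0.13      ]
```

Request:
{"name": "carry_out", "arguments": {
  "increments": [
    [0,0,0,2,-5.5,-50,0],
    [0,0,0,2,-5.5,-105,0],
    [0,0,0,2,-5.5,-160,0],
    [0,0,0,2,-5.5,-195,0],
    [0,0,0,2,-5.5,-217,0],
    [0,0,0,2,-5.5,-217,0],
    [0,0,0,2,-5.5,-217,1],
    [0,0,0,2,-5.5,-217,1],
    [0,0,0,2,-5.5,-217,1],
    [0,0,0,2,-5.5,-217,1],
    [0,0,0,2,-5.5,-217,1],
    [0,0,0,2,-5.5,-217,1],
    [0,0,0,2,-5.5,-217,1],
    [0,0,0,2,-5.5,-180,1],
    [0,0,0,2,-5.5,-120,1],
    [0,0,0,2,-5.5,-60,1],
    [0,0,0,2,-5.5,0,1],
    [0,0,0,2,-5.5,5,1]
  ]
}}

```text
clock: 4.97
tool_pos: [0.5234, -0.2744, 0.237]
orientation: [179.5, -0.0, 73.4]
force: [0.8, -0.0, -0.7]
opening: 0.025
```

Request:
{"name": "carry_out", "arguments": {
  "increments": [
    [0,0,0,15,50,0,1],
    [0,0,0,30,105,0,1],
    [0,0,0,45,160,0,1],
    [0,0,0,65,205,0,1],
    [0,0,0,65,215,0,1],
    [0,0,0,65,215,0,1],
    [0,0,0,65,215,0,1]
  ]
}}

```text
clock: 5.85
tool_pos: [0.5856, -0.0595, 0.2312]
orientation: [-180.0, 0.0, 73.3]
force: [0.1, -0.9, -1.6]
opening: 0.025
```

```bash
python3 - <<'E'
from h import *
p=snap('wrist'); print(p['obs']['tool_pos'],p['obs']['orientation'])
u=proj(p,[.522,-.0385,.115])[0].round().astype(int);print(u)
x0,y0=max(u[0]-60,0),max(u[1]-60,0)
cv2.imwrite('pics/w3.png',cv2.resize(p['pixels'][y0:y0+150,x0:x0+200],None,fx=4,fy=4,interpolation=2));print(x0,y0)
np.save('w3.npy',p,allow_pickle=True)
E
```

```text
[ 0.58558507 -0.05951331  0.23124978] [-1.79965227e+02  1.98404748e-02  7.33460203e+01]
[319 128]
259 68
```

View pics/w3.png

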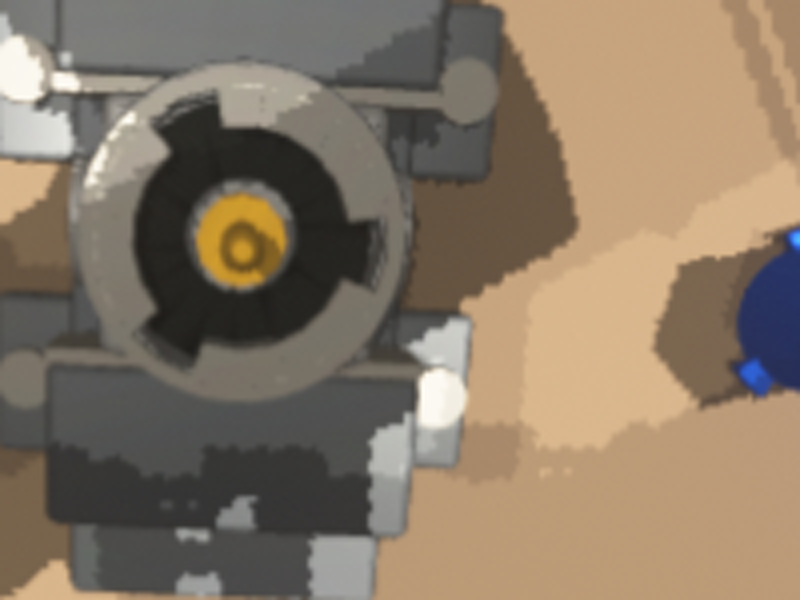

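The collar is seen from above: ring centred at px (319,126), stem tip at (319,129.5), with gaps at upper left, right and lower left.

```bash
python3 - <<'E'
from h import *
p=np.load('w3.npy',allow_pickle=True).item()
f=lambda L:[(259+x/4,68+y/4) for x,y in L]
P=pix2plane(p,f([(70,230),(411,230),(241,62),(241,402),(120,110),(360,352)]),.115)[:,:2]
A=np.c_[2*P,np.ones(6)];s=np.linalg.lstsq(A,(P**2).sum(1),rcond=None)[0];c=s[:2];print('collar',c,'r',np.sqrt(s[2]+c@c))
print('tip',pix2plane(p,f([(241,247)]),.153),'shoulder',pix2plane(p,f([(241,242)]),.117))
G=pix2plane(p,f([(153,125),(219,92),(382,222),(372,292),(137,330),(192,367)]),.115)[:,:2]-c
a=np.degrees(np.arctan2(G[:,1],G[:,0]));print(a,np.hypot(*G.T)); print((np.degrees(np.angle(np.exp(3j*np.radians(a)).mean()))/3)%120-120)
E
```

```text
collar [ 0.52203214 -0.03806613] r 0.03757482408030351
tip [[ 0.52158355 -0.0380742   0.153     ]] shoulder [[ 0.5228033  -0.03813157  0.117     ]]
[-158.24494286  171.93713074   79.69659735   51.65350318  -65.65775502
  -37.54738241] [0.03066407 0.03116335 0.03176401 0.03213182 0.03117304 0.03097606]
-53.02617049489683
```

```bash
python3 - <<'E'
from h import *
p=np.load('w3.npy',allow_pickle=True).item()
im=p['pixels'][190:310,220:420]
cv2.imwrite('pics/w4.png',cv2.resize(im,None,fx=4,fy=4,interpolation=2))
T=R.from_euler('xyz',p['obs']['orientation'],degrees=True).as_matrix()
for q in [(0,0,.009),(0,0,-.031)]:
    X=[p['obs']['tool_pos']+T@(np.array(q)+[.013*np.cos(a),.013*np.sin(a),0]) for a in np.arange(0,6.28,np.pi/4)]
    print(((proj(p,X)-[220,190])*4).round(0).tolist())
E
```

```text
[[469.0, 237.0], [444.0, 290.0], [385.0, 311.0], [327.0, 290.0], [301.0, 237.0], [325.0, 182.0], [385.0, 159.0], [446.0, 182.0]]
[[491.0, 382.0], [458.0, 445.0], [385.0, 471.0], [312.0, 445.0], [279.0, 382.0], [309.0, 316.0], [385.0, 288.0], [461.0, 316.0]]
```

View pics/w4.png

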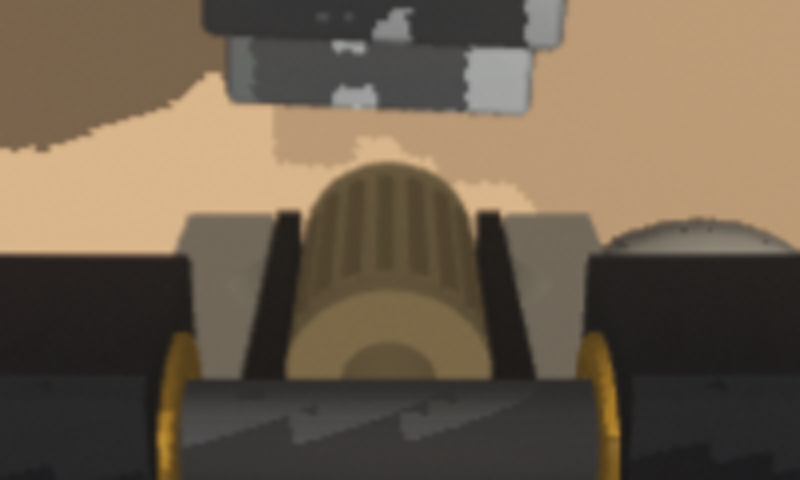

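The element sits centred in the grip, within about 0.5 mm of the prediction, with its bottom 9 mm beyond the TCP.

Request:
{"name": "carry_out", "arguments": {
  "increments": [
    [0,0,0,-40,13,-10,1],
    [0,0,0,-63.5,21.3,-30,1],
    [0,0,0,-63.5,21.3,-50,1],
    [0,0,0,-63.5,21.3,-50,1],
    [0,0,0,-63.5,21.3,-50,1],
    [0,0,0,-63.5,21.3,-60,1],
    [0,0,0,-63.5,21.3,-68,1],
    [0,0,0,-63.5,21.3,-76,1],
    [0,0,0,-63.5,21.3,-76,1],
    [0,0,0,-63.5,21.3,-76,1]
  ]
}}

```text
clock: 7.15
tool_pos: [0.5227, -0.0373, 0.1556]
orientation: [180.0, 0.0, 73.4]
force: [-1.0, 0.6, -0.2]
opening: 0.0249
```

Request:
{"name": "carry_out", "arguments": {
  "increments": [
    [0,0,0,-0.5,-0.5,-8,1],
    [0,0,0,-0.5,-0.5,-15,1],
    [0,0,0,-0.5,-0.5,-21,1],
    [0,0,0,-0.5,-0.5,-25,1],
    [0,0,0,-0.5,-0.5,-28,1],
    [0,0,0,-0.5,-0.5,-28,1],
    [0,0,0,-0.5,-0.5,-28,1]
  ]
}}

```text
clock: 8.02
tool_pos: [0.5222, -0.0378, 0.1277]
orientation: [180.0, -0.0, 73.4]
force: [0.7, 0.7, 0.2]
opening: 0.0246
```

Request:
{"name": "carry_out", "arguments": {
  "increments": [
    [0,0,0,0,0,-1.2,1],
    [0,0,0,0,0,-1.2,1],
    [0,0,0,0,0,-1.2,0],
    [0,0,0,0,0,-1.2,0],
    [0,0,0,0,0,-1.2,0],
    [0,0,0,0,0,-1.2,0],
    [0,0,0,0,0,-1.2,0],
    [0,0,0,0,0,20,0],
    [0,0,0,0,0,60,0],
    [0,0,0,0,0,110,0],
    [0,0,0,0,0,150,0],
    [0,0,0,0,0,150,0]
  ]
}}

```text
clock: 9.52
tool_pos: [0.5238, -0.0376, 0.2811]
orientation: [179.7, -0.2, 73.4]
force: [-0.3, 0.7, -0.9]
opening: 0.0879
```

```bash
python3 - <<'E'
from h import *
p=snap('wrist');cv2.imwrite('pics/w5full.png',p['pixels']);print(p['obs']['tool_pos'],p['obs']['clock'])
X=[[.522+.013*np.cos(a),-.038+.013*np.sin(a),.157] for a in np.arange(0,6.3,.3)];u=proj(p,X);
print('pred',u.mean(0),np.ptp(u,axis=0),[ (r['centre'],r['confidence']) for r in ctrl.search_frame(p,'element_mid')])
for n in ['top','side']:
  q=snap(n)
  for r in ctrl.outline_of(q,'bowl_hex'):
    m=r['pixels'];ys,xs=np.nonzero(m);print(n,r['confidence'],xs.min(),xs.max(),ys.min(),ys.max(),pix2plane(q,[[xs.mean(),ys.mean()]],.09)[0])
  cv2.imwrite(f'pics/{n}2.png',q['pixels'])
a=p['pixels'];c=u.mean(0).round().astype(int)
im=cv2.resize(a[max(c[1]-60,0):c[1]+60,c[0]-70:c[0]+70],(560,480))
b=cv2.imread('pics/side2.png')[235:290,215:275];im2=cv2.resize(b,(240,220),interpolation=2)
o=np.zeros((480,800,3),np.uint8);o[:im.shape[0],:560]=im;o[:220,560:]=im2
cv2.imwrite('pics/w5.png',o)
E
```

```text
[ 0.5237558  -0.03762549  0.28114232] 9.525
pred [315.19714864 194.67160262] [26.35813517 25.29322857] [([0.5152, -0.0364, 0.1564], 0.97), ([0.5815, -0.252, 0.0308], 0.71), ([0.5684, -0.306, 0.0268], 0.68)]
top 0.35 303 353 212 270 [ 0.44936855 -0.01665574  0.09      ]
side 0.94 270 292 221 258 [0.58512778 0.14409281 0.09      ]
side 0.73 226 251 244 283 [0.61988069 0.25315631 0.09      ]
```

View pics/w5.png

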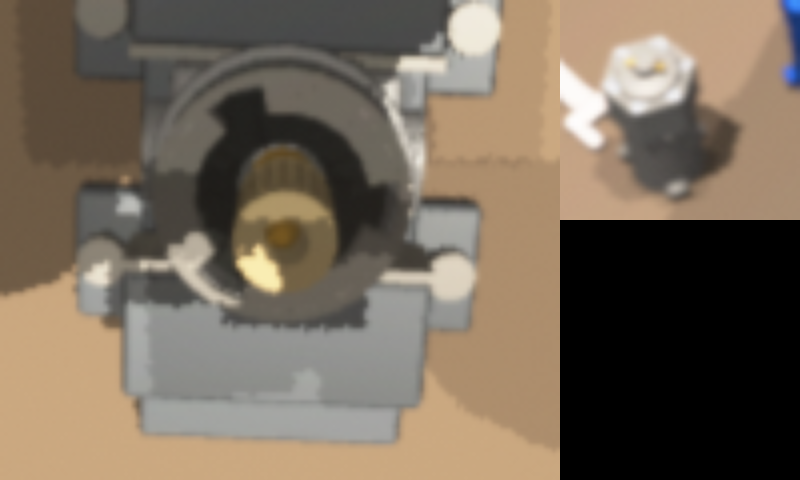

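The element is down on its shoulder, its top face at px (316,195) against a prediction of (315,195). The inset shows the grey hexagon bowl with the spanner beside it. Next I'll look at the bowl from above.

Request:
{"name": "carry_out", "arguments": {
  "increments": [
    [0,0,0,30,45,0,0],
    [0,0,0,60,92,0,0],
    [0,0,0,95,140,0,0],
    [0,0,0,125,190,0,0],
    [0,0,0,150,230,0,0],
    [0,0,0,160,250,0,0],
    [0,0,0,160,250,0,0],
    [0,0,0,160,250,0,0]
  ]
}}

```text
clock: 10.82
tool_pos: [0.6817, 0.2117, 0.2767]
orientation: [-179.9, 0.1, 73.4]
force: [0.4, 0.2, -0.2]
opening: 0.0877
```

```bash
python3 - <<'E'
from h import *
p=snap('wrist');print(p['obs']['tool_pos'],p['obs']['orientation'],p['obs']['joint_pos'].round(1),p['obs']['clock'])
for r in ctrl.search_frame(p,'bowl_hex'): print(r['centre'],r['confidence'])
u=proj(p,[.63,.245,.1])[0].round().astype(int);print(u)
x0,y0=max(u[0]-80,0),max(u[1]-75,0);print(x0,y0)
cv2.imwrite('pics/w6.png',cv2.resize(p['pixels'][y0:y0+150,x0:x0+200],None,fx=4,fy=4,interpolation=2))
np.save('w6.npy',p,allow_pickle=True)
E
```

```text
[0.6817133  0.2117274  0.27668432] [-1.79940480e+02  7.18316417e-02  7.33908377e+01] [  32.8   23.    10.8    0.   -77.9 -139.5] 10.825
[0.5989, 0.1375, 0.098] 0.94
[0.6362, 0.2439, 0.1026] 0.81
[332 132]
252 57
```

View pics/w6.png

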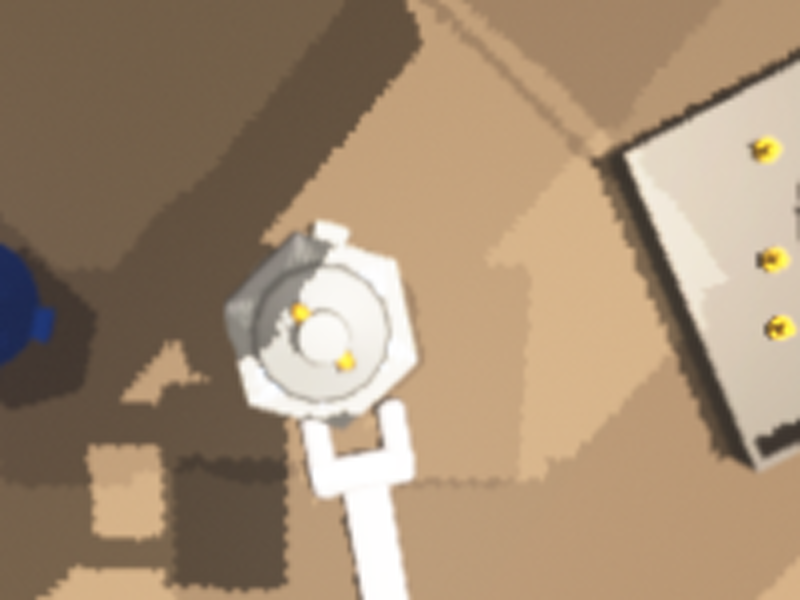

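The bowl's hexagon shows in the crop with corners near (300,232), (397,262), (416,357), (342,420), (250,403) and (226,307). A lug shows at (332,232), and the spanner's jaws lie just below it in the picture.

```bash
python3 - <<'E'
from h import *
from scipy.optimize import least_squares as ls
p=np.load('w6.npy',allow_pickle=True).item()
f=lambda L:np.array([(252+x/4,57+y/4) for x,y in L])
C=f([(300,232),(397,262),(416,357),(342,420),(250,403),(226,307)])
P=pix2plane(p,C,.1)[:,:2];c=P.mean(0);d=P-c;print(P.round(4).tolist(),c,np.hypot(*d.T),np.degrees(np.arctan2(d[:,1],d[:,0])))
a=np.degrees(np.angle(np.exp(6j*np.arctan2(d[:,1],d[:,0])).mean()))/6
print('corner ang mod60',a,'flats at',a+30)
print('stub',pix2plane(p,f([(323,336)]),.114),'inner circ',pix2plane(p,f([(322,332)]),.1))
L=pix2plane(p,f([(332,230)]),.010)[0,:2];print('lug',L,np.hypot(*(L-c)),np.degrees(np.arctan2(*(L-c)[::-1])))
for k in range(6):
  th=np.radians(a+30+60*k);print(round(a+30+60*k,1),((proj(p,[*(c+.028*np.array([np.cos(th),np.sin(th)])),.012])-[252,57])*4).round())
E
```

```text
[[0.6112, 0.2444], [0.6263, 0.2675], [0.6525, 0.266], [0.6636, 0.2416], [0.6516, 0.2182], [0.6245, 0.2195]] [0.6382941  0.24287161] [0.02709702 0.02738666 0.0271805  0.02535526 0.02805576 0.02716267] [ 176.76258893  116.04312313   58.45955586   -2.76571996  -61.61775364
 -120.53985986]
corner ang mod60 -2.2763958936435738 flats at 27.723604106356426
stub [[0.63810516 0.24253612 0.114     ]] inner circ [[0.63851169 0.24286796 0.1       ]]
lug [0.61594815 0.25742394] 0.02666668512941742 146.92666337747514
27.7 [[364. 365.]]
87.7 [[388. 286.]]
147.7 [[332. 226.]]
207.7 [[253. 247.]]
267.7 [[231. 327.]]
327.7 [[287. 385.]]
```

Request:
{"name": "carry_out", "arguments": {
  "increments": [
    [0,0,10,-15,10,0,0],
    [0,0,20,-30,20,0,0],
    [0,0,30,-43.7,31,0,0],
    [0,0,40,-43.7,31,-10,0],
    [0,0,50,-43.7,31,-20,0],
    [0,0,60,-43.7,31,-40,0],
    [0,0,70,-43.7,31,-70,0],
    [0,0,74.3,-43.7,31,-110,0],
    [0,0,74.3,-43.7,31,-110,0],
    [0,0,74.3,-43.7,31,-110,0]
  ]
}}

```text
clock: 12.18
tool_pos: [0.6392, 0.2431, 0.1696]
orientation: [179.9, 0.1, 147.6]
force: [0.6, 0.4, 0.8]
opening: 0.0876
```

```bash
python3 - <<'E'
from h import *
p=snap('wrist');print(p['obs']['tool_pos'],p['obs']['orientation'])
print('stub pred',proj(p,[.638,.2427,.114]),[(r['centre'],proj(p,r['centre'])) for r in ctrl.search_frame(p,'bowl_hex')])
im=cv2.resize(p['pixels'],(640,400)); 
a=-2.276
for u in proj(p,[[.638+.0277*np.cos(np.radians(a+60*k)),.2427+.0277*np.sin(np.radians(a+60*k)),.1] for k in range(6)]): cv2.circle(im,tuple(int(v) for v in u.round()),2,(0,0,255),-1)
cv2.imwrite('pics/w7.png',im)
E
```

```text
[0.63924799 0.24306685 0.16957005] [1.79909428e+02 8.27020614e-02 1.47585046e+02]
stub pred [[318.6917048  220.99368333]] [([0.6321, 0.2384, 0.1034], array([[322.02116485, 208.17695791]])), ([0.6011, 0.1309, 0.0979], array([[278.14759236,  61.57229803]]))]
```

View pics/w7.png

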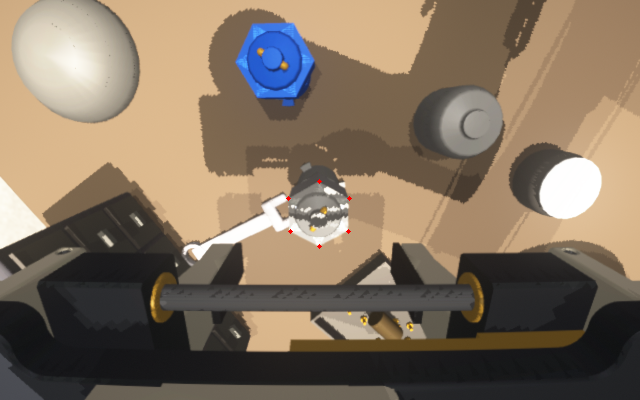

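The predicted hexagon corners fall on the grey bowl at (319,213), clear of the blue one at (275,62). I'll grasp it.

Request:
{"name": "carry_out", "arguments": {
  "increments": [
    [0,0,0,-1,-0.3,-40,0],
    [0,0,0,-1,-0.3,-75,0],
    [0,0,0,-1,-0.3,-95,0],
    [0,0,0,-1,-0.3,-104.5,0],
    [0,0,0,-1,-0.3,-104.5,0],
    [0,0,0,-1,-0.3,-104.5,1],
    [0,0,0,-1,-0.3,-104.5,1],
    [0,0,0,-1,-0.3,-104.5,1],
    [0,0,0,-1,-0.3,-104.5,1],
    [0,0,0,-1,-0.3,-104.5,1],
    [0,0,0,-1,-0.3,-104.5,1]
  ]
}}

```text
clock: 13.65
tool_pos: [0.6376, 0.2429, 0.0631]
orientation: [180.0, 0.0, 147.7]
force: [0.8, -0.3, 0.2]
opening: 0.0433
```

```bash
python3 - <<'E'
from h import *
o=ctrl.get_obs();print({k:np.round(o[k],4) for k in ['tool_pos','orientation','force','moment','opening','joint_pos']})
E
```

```text
{'tool_pos': array([0.6376, 0.2429, 0.0631]), 'orientation': array([1.799915e+02, 1.180000e-02, 1.476965e+02]), 'force': array([ 0.8327, -0.3232,  0.1615]), 'moment': array([-0.1105, -0.1282, -0.0448]), 'opening': np.float64(0.0433), 'joint_pos': array([ 3.71899e+01,  2.87263e+01, -9.23980e+00,  1.02000e-02,
       -5.20219e+01, -6.94997e+01])}
```

Request:
{"name": "carry_out", "arguments": {
  "increments": [
    [0,0,0,0,0,0,1],
    [0,0,0,0,0,0,1],
    [0,0,0,0,0,8,1],
    [0,0,0,0,0,15,1],
    [0,0,0,0,0,15,1]
  ]
}}

```text
clock: 14.28
tool_pos: [0.6377, 0.2432, 0.079]
orientation: [179.9, 0.0, 147.7]
force: [0.6, -0.3, -2.1]
opening: 0.0435
```

```bash
python3 - <<'E'
from h import *
p=snap('wrist');o=p['obs'];print({k:np.round(o[k],4) for k in ['tool_pos','orientation','force','moment','opening']})
T=R.from_euler('xyz',o['orientation'],degrees=True).as_matrix()
im=cv2.resize(p['pixels'][150:320,200:440],None,fx=3.3,fy=3.3,interpolation=2)
X=[o['tool_pos']+T@np.array([.0277*np.cos(np.radians(30+60*k)),.0277*np.sin(np.radians(30+60*k)),-.036]) for k in range(6)]+[o['tool_pos']+T@np.array([0,0,-.05])]
for u in (proj(p,X)-[200,150])*3.3: cv2.circle(im,tuple(int(v) for v in u.round()),3,(0,0,255),-1)
cv2.imwrite('pics/w8.png',im)
E
```

```text
{'tool_pos': array([0.6377, 0.2432, 0.079 ]), 'orientation': array([1.799300e+02, 2.800000e-02, 1.476941e+02]), 'force': array([ 0.6393, -0.2913, -2.0721]), 'moment': array([0.0158, 0.056 , 0.0204]), 'opening': np.float64(0.0435)}
```

View pics/w8.png

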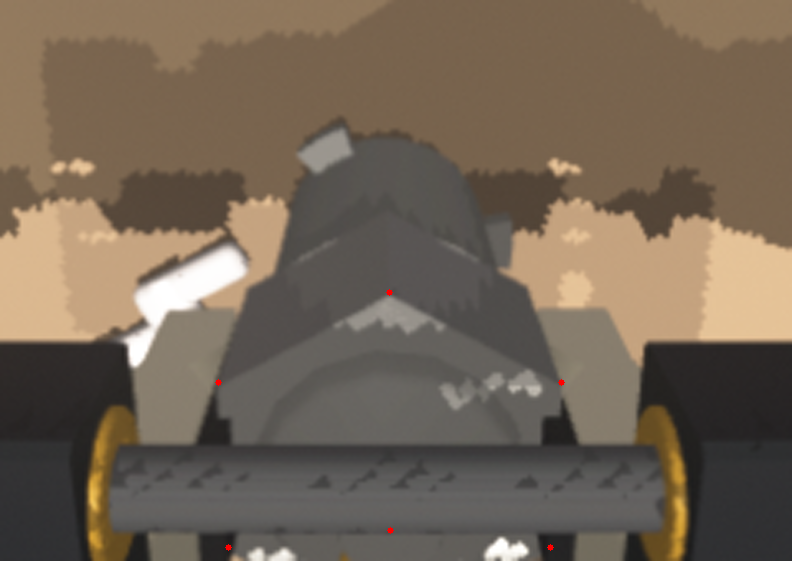

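The bowl is gripped square: the predicted hexagon corner at (390,293) coincides with the picture, and the lugs at (325,150) and (497,240) agree. With the bowl standing the TCP was at 0.063, so the hex centre is the TCP plus 0.020 in z. Next I carry it over the head and turn it to the gaps.

Request:
{"name": "carry_out", "arguments": {
  "increments": [
    [0,0,0,0,0,45,1],
    [0,0,0,0,0,95,1],
    [0,0,0,0,0,145,1],
    [0,0,5,0,-5,175,1],
    [0,0,10,-15,-35,181,1],
    [0,0,15,-30,-70,181,1],
    [0,0,20,-45,-110,181,1],
    [0,0,25,-60,-150,181,1],
    [0,0,30,-80,-195,181,1],
    [0,0,35,-100,-240,181,1],
    [0,0,39.3,-112,-270,181,1],
    [0,0,39.3,-115.7,-281.2,181,1],
    [0,0,39.3,-115.7,-281.2,181,1],
    [0,0,39.3,-115.7,-281.2,181,1],
    [0,0,39.3,-115.7,-281.2,181,1]
  ]
}}

```text
clock: 16.2
tool_pos: [0.5221, -0.0375, 0.2588]
orientation: [180.0, -0.0, -173.0]
force: [0.1, -0.5, -2.2]
opening: 0.0438
```

```bash
python3 - <<'E'
from h import *
o=ctrl.get_obs();print({k:np.round(o[k],4) for k in ['tool_pos','orientation','force','moment','opening','joint_pos']})
E
```

```text
{'tool_pos': array([ 0.5221, -0.0375,  0.2588]), 'orientation': array([ 1.799988e+02, -1.970000e-02, -1.729701e+02]), 'force': array([ 0.0884, -0.5016, -2.2292]), 'moment': array([0.0143, 0.0932, 0.0116]), 'opening': np.float64(0.0438), 'joint_pos': array([ 1.73860e+01,  5.00520e+00, -1.53464e+01, -5.10000e-03,
       -6.96675e+01, -1.03544e+01])}
```

Request:
{"name": "carry_out", "arguments": {
  "increments": [
    [0,0,0,0,-0.4,-15,1],
    [0,0,0,0,-0.4,-30,1],
    [0,0,0,0,-0.4,-45,1],
    [0,0,0,0,-0.4,-58,1],
    [0,0,0,0,-0.4,-68,1],
    [0,0,0,0,-0.4,-74,1],
    [0,0,0,0,-0.4,-77,1],
    [0,0,0,0,-0.4,-77,1],
    [0,0,0,0,-0.4,-77,1]
  ]
}}

```text
clock: 17.32
tool_pos: [0.522, -0.0387, 0.1825]
orientation: [180.0, 0.0, -173.0]
force: [-0.6, 0.6, -2.7]
opening: 0.0435
```

Request:
{"name": "carry_out", "arguments": {
  "increments": [
    [0,0,0,0,0,-2,1],
    [0,0,0,0,0,-4,1],
    [0,0,0,0,0,-6,1],
    [0,0,0,0,0,-7,1],
    [0,0,0,0,0,-7,1]
  ]
}}

```text
clock: 17.95
tool_pos: [0.5217, -0.0387, 0.175]
orientation: [-180.0, -0.0, -173.0]
force: [-0.5, 0.4, -1.7]
opening: 0.0436
```

Request:
{"name": "carry_out", "arguments": {
  "increments": [
    [0,0,0,0,0.3,-1,1],
    [0,0,0,0,0.3,-2,1],
    [0,0,0,0,0.3,-3,1],
    [0,0,0,0,0.3,-4,1],
    [0,0,0,0,0.3,-4,1],
    [0,0,0,0,0.3,-4,1]
  ]
}}

```text
clock: 18.7
tool_pos: [0.5217, -0.0384, 0.1711]
orientation: [-180.0, -0.0, -173.0]
force: [-0.5, -0.6, -2.6]
opening: 0.0436
```

Request:
{"name": "carry_out", "arguments": {
  "increments": [
    [0,0,0,0,0,-1,1],
    [0,0,0,0,0,-2,1],
    [0,0,0,0,0,-3,1],
    [0,0,0,0,0,-3,1],
    [0,0,0,0,0,-3,1]
  ]
}}

```text
clock: 19.32
tool_pos: [0.5217, -0.0384, 0.168]
orientation: [-180.0, -0.0, -173.0]
force: [0.3, -0.1, -2.4]
opening: 0.0436
```

The lugs are entering the gaps with no resistance.

Request:
{"name": "carry_out", "arguments": {
  "increments": [
    [0,0,0,0,0,-1,1],
    [0,0,0,0,0,-2,1],
    [0,0,0,0,0,-3,1],
    [0,0,0,0,0,-4,1],
    [0,0,0,0,0,-4.5,1],
    [0,0,0,0,0,-4.5,1]
  ]
}}

```text
clock: 20.08
tool_pos: [0.5219, -0.0384, 0.1639]
orientation: [-180.0, 0.0, -173.0]
force: [0.5, 0.2, 2.9]
opening: 0.0437
```

Request:
{"name": "carry_out", "arguments": {
  "increments": [
    [0,0,0,0,0,-1.5,1],
    [0,0,0,0,0,-3,1],
    [0,0,0,0,0,-4.5,1],
    [0,0,0,0,0,-6,1],
    [0,0,0,0,0,-6,1],
    [0,0,0,0,0,-6,1]
  ]
}}

```text
clock: 20.82
tool_pos: [0.5222, -0.0385, 0.1584]
orientation: [-180.0, 0.1, -173.0]
force: [-2.5, 0.3, 9.4]
opening: 0.0436
```

Request:
{"name": "carry_out", "arguments": {
  "increments": [
    [0,0,0,0,0,-0.5,1],
    [0,0,0,0,0,-1,1],
    [0,0,0,0,0,-1,1],
    [0,0,-5,0,0,-1,1],
    [0,0,-10,0,0,-1,1],
    [0,0,-15,0,0,-1,1],
    [0,0,-15,0,0,-1,1]
  ]
}}

```text
clock: 21.7
tool_pos: [0.5227, -0.0382, 0.1577]
orientation: [180.0, 0.1, 172.0]
force: [-0.9, 1.5, 11.0]
opening: 0.0439
```

```bash
cat > o.py <<'E'
from h import *
o=ctrl.get_obs();print({k:np.round(o[k],4).tolist() for k in ['tool_pos','orientation','force','moment','opening','joint_pos']})
E
python3 o.py
```

```text
{'tool_pos': [0.5227, -0.0382, 0.1577], 'orientation': [179.9756, 0.1265, 171.9514], 'force': [-0.8648, 1.5032, 11.0492], 'moment': [0.3699, 1.0764, -0.0266], 'opening': 0.0439, 'joint_pos': [17.3088, 9.6083, -23.9569, 0.0386, -56.31, -25.3788]}
```

Request:
{"name": "carry_out", "arguments": {
  "increments": [
    [0,0,-5,0,0,0,1],
    [0,0,-10,0,0,0,1],
    [0,0,-15,0,0,0,1],
    [0,0,-20,0,0,0,1],
    [0,0,-25,0,0,0,1],
    [0,0,-30,0,0,0,1],
    [0,0,-33,0,0,0,1],
    [0,0,-33,0,0,0,1]
  ]
}}

```text
clock: 22.7
tool_pos: [0.5228, -0.0385, 0.1578]
orientation: [179.9, 0.1, 139.0]
force: [-1.4, 0.0, 10.5]
opening: 0.044
```

```bash
python3 o.py
```

```text
{'tool_pos': [0.5228, -0.0385, 0.1578], 'orientation': [179.9122, 0.1175, 138.9829], 'force': [-1.3676, 0.0492, 10.4817], 'moment': [0.0122, 0.7395, -0.0399], 'opening': 0.044, 'joint_pos': [17.2962, 9.6059, -23.9551, 0.0648, -56.3026, -58.3491]}
```

Request:
{"name": "carry_out", "arguments": {
  "increments": [
    [0,0,-1,0,0,0,1],
    [0,0,-2,0,0,0,1],
    [0,0,-3,0,0,0,1],
    [0,0,-3,0,0,0,1]
  ]
}}

```text
clock: 23.2
tool_pos: [0.5228, -0.0384, 0.1578]
orientation: [179.9, 0.1, 136.0]
force: [-1.5, 0.5, 10.2]
opening: 0.0439
```

```bash
python3 o.py
```

```text
{'tool_pos': [0.5228, -0.0384, 0.1578], 'orientation': [179.9002, 0.1097, 136.0175], 'force': [-1.5411, 0.4661, 10.1959], 'moment': [0.1473, 0.8091, 0.1612], 'opening': 0.0439, 'joint_pos': [17.2993, 9.6062, -23.9528, 0.058, -56.3007, -61.3138]}
```

Request:
{"name": "carry_out", "arguments": {
  "increments": [
    [0,0,-0.7,0,0,0,1],
    [0,0,-1.4,0,0,0,1],
    [0,0,-1.4,0,0,0,1]
  ]
}}

```text
clock: 23.58
tool_pos: [0.5228, -0.0383, 0.1578]
orientation: [179.9, 0.1, 134.7]
force: [-2.1, 0.7, 10.0]
opening: 0.0439
```

```bash
python3 o.py
```

```text
{'tool_pos': [0.5228, -0.0383, 0.1578], 'orientation': [179.8946, 0.1038, 134.6523], 'force': [-2.0988, 0.687, 9.998], 'moment': [0.4265, 0.9457, 0.4268], 'opening': 0.0439, 'joint_pos': [17.3117, 9.6036, -23.952, 0.0526, -56.3031, -62.6884]}
```

The stop is felt: the moment rose from 0.0 to 0.43 N m. I'll ease the twist slightly and let the bowl rise.

Request:
{"name": "carry_out", "arguments": {
  "increments": [
    [0,0,0.8,0,0,0,1],
    [0,0,0.8,0,0,1.5,1],
    [0,0,0.8,0,0,3,1],
    [0,0,0.8,0,0,4,1],
    [0,0,0.8,0,0,4,1],
    [0,0,0.8,0,0,4,1]
  ]
}}

```text
clock: 24.32
tool_pos: [0.5226, -0.0382, 0.1611]
orientation: [179.9, 0.1, 135.4]
force: [0.7, 0.8, 7.4]
opening: 0.0439
```

```bash
python3 o.py
```

```text
{'tool_pos': [0.5226, -0.0382, 0.1611], 'orientation': [179.9189, 0.0665, 135.4125], 'force': [0.734, 0.7891, 7.4214], 'moment': [0.3366, -0.1023, 0.0364], 'opening': 0.0439, 'joint_pos': [17.3061, 9.4204, -23.685, 0.0244, -56.7917, -61.907]}
```

Request:
{"name": "carry_out", "arguments": {
  "increments": [
    [0,0,0,0,0,0.5,1],
    [0,0,0,0,0,0.9,1],
    [0,0,0,0,0,0.9,1]
  ]
}}

```text
clock: 24.7
tool_pos: [0.5223, -0.0382, 0.1614]
orientation: [179.9, 0.0, 135.4]
force: [3.5, -0.1, -0.0]
opening: 0.0434
```

```bash
python3 o.py
```

```text
{'tool_pos': [0.5223, -0.0382, 0.1614], 'orientation': [179.9489, 0.0339, 135.3989], 'force': [3.5146, -0.0957, -0.0211], 'moment': [0.2117, -1.5798, 0.0783], 'opening': 0.0434, 'joint_pos': [17.3011, 9.407, -23.6497, 0.007, -56.8823, -61.9061]}
```

The bowl is arrested by the pocket: the force fell 7 N within 0.3 mm at height 66.4 mm, against 66.5 mm expected for locked. I'll let go.

Request:
{"name": "carry_out", "arguments": {
  "increments": [
    [0,0,0,0,0,-0.2,0],
    [0,0,0,0,0,-0.2,0],
    [0,0,0,0,0,-0.2,0],
    [0,0,0,0,0,-0.2,0],
    [0,0,0,0,0,-0.2,0],
    [0,0,0,0,0,-0.2,0],
    [0,0,0,0,0,20,0],
    [0,0,0,0,0,60,0],
    [0,0,0,0,0,110,0],
    [0,0,0,0,0,150,0],
    [0,0,0,0,0,150,0]
  ]
}}

```text
clock: 26.08
tool_pos: [0.5232, -0.0383, 0.315]
orientation: [179.7, 0.2, 135.4]
force: [0.3, 0.1, -0.5]
opening: 0.0876
```

```bash
python3 - <<'E'
from h import *
p=snap('wrist');o=p['obs'];print(o['clock'],o['tool_pos'],o['orientation'],o['opening'])
im=p['pixels'].copy()
c=[.5223,-.0382]
for h,z in [('hi',.1985),('lo',.1785-.0)]:
  pass
X=[[c[0]+.0277*np.cos(np.radians(135.4+30+60*k)),c[1]+.0277*np.sin(np.radians(135.4+30+60*k)),.1985] for k in range(6)]+[[*c,.2125]]
u=proj(p,X);m=u.mean(0).round().astype(int);x0,y0=m[0]-80,max(m[1]-70,0)
im=cv2.resize(im[y0:y0+130,x0:x0+160],None,fx=4,fy=4,interpolation=2)
for v in (u-[x0,y0])*4: cv2.circle(im,tuple(int(a) for a in v.round()),3,(0,0,255),-1)
cv2.imwrite('pics/w9.png',im)
E
```

```text
26.075 [ 0.52320891 -0.03828659  0.31503996] [179.70368074   0.21520619 135.40158043] 0.0876434561094569
```

View pics/w9.png

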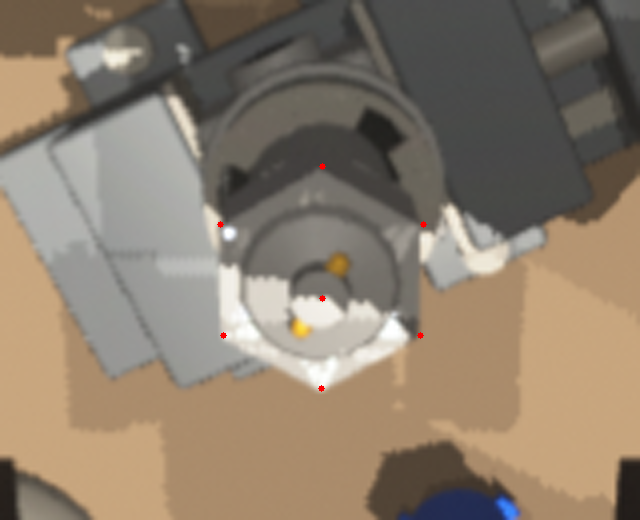

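The bowl's hexagon and stub fall on the predicted points for the locked height, upright. The collar gaps at (380,130) and (235,180) are empty, so the lugs are under the lip.

```bash
python3 -c "
from plant import ctrl
print(ctrl.close_job())"
```

```text
the job is handed in; nothing more can be done
None
```

The filter is serviced and the job was handed in at about 26 s of the 72 s; no verdict was reported.

- **Element:** I slid the pale element over the stem onto its shoulder. A wrist picture showed it within about 1 mm of the predicted place.
- **Gaps:** The grey bowl went through the gaps, which I had measured by eye at −53° (mod 120°), with no noticeable resistance.
- **Push and turn:** I pressed it about 6–7 mm against the seal with about 13 N, then turned it clockwise. The stop came at about 52°, where the moment rose to 0.43 N m.
- **Lock:** When I eased off, the bowl stopped rising 66.4 mm above the collar top (66.5 mm expected when locked), and I let go.

**Last checks:** The final wrist picture showed the bowl upright on the axis at the locked height, with the collar gaps empty. The gripper was open and well clear. I did not take a separate final picture of the bystanders, but the arm's path stayed clear of them and I felt no unexpected contact. The seal value cannot be read directly; that it is held pressed follows from the height and the force.

**One disagreement:** The gripper read 43–44 mm on the 48 mm hexagon. The wrist picture showed the grip was square, so I carried on.

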